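# Release the toolbox tray with a dowel

## Task

The grey toolbox's pull-out tray is held shut by a spring latch that can only be reached through the small hole in the toolbox's top. Slide the yellow safety tab fully aside to uncover the hole, push the thin dowel down through the hole until the latch lets go and the tray springs ajar, put the dowel back upright in its own hole in the wooden stand, and then pull the tray all the way out by its bar and let go. Leave the stout peg, the hammer, the spirit level and the nail tin where they are.

Things in the scene. Friction and masses are not known exactly. Their poses are not given: they have to be found in the camera images.
- toolbox: Grey plastic toolbox, fixed to the shelf: 200 mm deep (x), 260 mm wide (y), 130 mm high, lid folded back behind it. Origin on its underside straight below the release hole; z up, x points from the front (45 mm ahead of the origin, towards -x) to the back (+155 mm), y along the front to its left side (left as one looks along +x). The front 90 mm of its top is a flat deck, an open well of odd tools lies behind it.
- hole (a point): Centre of the round release hole, 32 mm across, at the level of the deck's top face (130 mm above the shelf; deck 8 mm thick). Axes as the toolbox. The red latch pad (30 mm disc) lies below it, its top 22 mm under the deck's top face.
- tab (a joint): Yellow safety tab on the deck: slide position in m along the toolbox's +y; 0 to 8 mm at the start (covers the hole), 60 mm fully aside. It runs with about 1.5 N of friction and stays where it is left.
- tab_fin (a point): Centre of the tab's upright fin, 36 mm long (toolbox x), 12 mm thick (toolbox y), 36 mm tall (its top is 42 mm above the deck, this point 24 mm above the deck). The fin stands in the middle of the tab's 58 x 56 mm plate, whose top is 6 mm above the deck. Moves with the tab.
- latch (a joint): Spring latch under the hole: how far it is pressed down, in m; 0 at rest, stop at 18 mm. Starts to move at about 3.5 N and needs about 7 N (plus a little catch friction) at 11 mm, where it lets go of the tray; it springs back when released.
- tray (a joint): Pull-out tray: how far it is out, in m; 0 shut and latched, 100 mm at the stop. It slides towards the toolbox's -x. When the latch lets go a spring pushes it out to about 30 mm by itself; from there it is pulled against about 1.5 N of friction and stays where it is left.
- tray_bar (a point): Middle of the tray's yellow pull bar: a 12 mm round bar, 110 mm long along the toolbox's y, 95 mm above the shelf, with its axis 45 mm in front of the tray's front panel (panel top 112 mm above the shelf), joined to it by a stub at each end. Moves with the tray.
- stand: Dark wooden stand fixed to the shelf, 170 mm (x) by 70 mm (y), 60 mm high, origin at the centre of its underside, z up. A 30 mm hole at x = -45 mm holds the thin dowel, a 46 mm hole at x = +45 mm holds the stout peg; both holes are 45 mm deep (floor 15 mm above the shelf).
- stand_hole (a point): Centre of the mouth of the thin dowel's 30 mm hole, at the stand's top face (60 mm above the shelf).
- dowel_center (a point): Centre of the thin dowel: pale wood, round, 20 mm across, 160 mm long, about 40 g, standing upright in the stand at the start; its own z axis runs along it, up at the start. This point is 80 mm above its foot.
- dowel_foot (a point): Centre of the lower end of the thin dowel.
- stout_center (a point): Centre of the stout peg (bystander): 38 mm across, 110 mm long, upright in the stand's other hole. Too thick for the release hole.
- hammer: Hammer lying on the shelf (bystander), 280 mm long, handle towards its own -x, origin under its middle.
- level_center (a point): Centre of the yellow spirit level (bystander), 220 x 22 x 45 mm, long along its own x, standing on its edge on the shelf.
- tin_center (a point): Centre of the closed tin of roofing nails (bystander), 93 mm across, 88 mm high, standing on the shelf.
Not all that is in view belongs to the job. There is more than one size of the part that bears dowel_center; the job needs the smallest.

How it is judged:
On the way, in this order (a step that is already met when the one before it is completed fails the run):
1. the tab is slid aside so that the hole is clear (value of joint tab above 0.048 m), for 0.1 s.
2. the dowel is down in the hole on the latch and the tray has sprung ajar (value of joint tray above 0.018 m and z of dowel_foot in the frame of toolbox below 0.118 m and horizontal distance between dowel_foot and hole below 0.016 m), for 0.05 s.
3. the dowel stands in its own hole of the stand again, let go (z of dowel_foot in the frame of stand below 0.022 m and horizontal distance between dowel_foot and stand_hole below 0.016 m and angle between dowel_foot's own z axis and vertical below 0.35 rad and contact force between the fingers and dowel below 0.1 N), for 0.2 s.
4. the tray is pulled all the way out (value of joint tray above 0.092 m), for 0.2 s.
At the end, for the whole second after the job is handed in: Tray out to within 8 mm of its stop, tab still aside (48 mm or more), thin dowel standing in its own hole of the stand (foot within 7 mm of the floor of the hole, leaning under 20 degrees), stout peg, hammer, level and tin within 30 mm of where they began (value of joint tray above 0.092 m and value of joint tab above 0.048 m and z of dowel_foot in the frame of stand below 0.022 m and horizontal distance between dowel_foot and stand_hole below 0.016 m and angle between dowel_foot's own z axis and vertical below 0.35 rad and distance of each of stout_center, hammer, level_center, tin_center from where it was at the start of the episode below 0.03 m); the robot touches nothing.
It fails at once if a bystander is knocked or carried more than 30 mm (distance of any of stout_center, hammer, level_center, tin_center from where it was at the start of the episode above 0.03 m).
It also fails if it takes over 66 s, if anything falls off the work surface, if the arm or the gripper's body presses on something with over 40 N, if the wrist force passes 120 N, or if a joint passes its speed limit or range.

## Robot

A 7-joint arm with a two-finger parallel gripper is mounted at the origin on the work surface. World frame = base frame: x ahead of the robot, y to its left, z up, the work surface at z = 0. Lengths are in m, angles in rad, forces in N, time in s.
With the tool pointing down it reaches from about 0.35 to 0.9 m from the base axis. Payload 8.1 kg.
Tool frame: the origin (TCP) lies at the centre of the arm's flange, where the gripper is bolted on; the fingertips stand 178 mm ahead of it and the grasp point (between the pads) lies 159 mm ahead of it; x points along the fingers, z is the direction in which the jaws open and shut, and the axes are right-handed (so a half turn about x gives the same grasp; the last joint's range is limited). The gripper opens to 92 mm and grips with 3 to 60 N. Pads are 19 mm wide; open, the fingers measure 130 mm over their backs; the gripper's body (75 mm by 190 mm) begins 47 mm behind the grasp point.
Start: joints at [1.145, 0.434, 0.025, 1.573, -0.012, 1.134, -0.075], TCP at [0.198, -0.593, 0.405] pointing down, gripper open.
Joint ranges: [-2.62, 2.62], [-0.44, 2.09], [-1.27, 1.32], [0.08, 2.57], [-1.32, 4.46], [0.12, 2], [-2.74, 2.74]. Speed limits (rad/s): [2.22, 2.22, 3.01, 3.01, 3.14, 3.14, 3.14].

## Interface

Orientations are given as a rotation vector (axis times angle).
In Python, from cell import arm, get_image, search_frame, pinpoint gives the robot as it stands.
- The arm moves only by the tool arm_command, never from a script. Its argument "motion" is a list of rows, each a list of 7 numbers: the finger opening in mm, from 0 to 91.8, then the shift along the tool's x, y, z in mm, then the turn, a rotation vector about the tool's x, y, z in degrees. In form: [[fingers, x, y, z, ax, ay, az], ...]. A call has 1 to 5 rows; each row shifts and turns the commanded pose from where the row before left it, along the tool's axes as they then stand; what a row does not reach is not made up. A row lasts 1/8 s, in which the tool goes at most 62.5 mm and 10.7 degrees, less where a joint would pass 70% of its speed; a pose out of reach is approached as far as the arm can. A call with a gripper value outside its range is refused whole. The fingers move at their own pace and stop on an object; "newtons" is the grip in N (left out, the last holds). Time passes only in rows, so rows that do not move let the fingers close. It gives the time, the measured TCP pose, the force and the opening at its end, in the units of the state.
- arm.observe(): the state, without advancing time (a new reading comes with each control period).
- get_image(name): name is "scene" or "side" or "wrist"; returns a dict with "frame" (420x560x3 uint8, red, green, blue), "range_z" (420x560 float32, m along the optical axis (not along the pixel's ray), 0 where there is no reading), "K" (3x3 intrinsics, pixels), "origin" and "rotation" of the camera in the world; the wrist camera has in their place "tool_from_camera" (4x4, takes a point from camera to tool coordinates, whose origin is the TCP and whose axes are the tool frame's). Camera axes: x right, y down, z forward; pixel columns grow to the right and rows downward; lengths in m; the calibration is good to about 2 mm. A picture is of the moment at which its call begins: read the wrist's pose just before it.
- arm.sign_off(): hands the job in, once; it reports no verdict.
Trained networks look in the newest picture that a camera, given by its name, has taken for a name from the list of things; names that differ only in an ending like _2 or _b are one class to them, and where a whole thing is asked for, a point or a joint stands for the part that bears it (a point fixed in the world has none). Each returns a list of dicts, best first, with "p" (0 to 1); they miss things now and then, are a little off and sometimes report something else, mostly with a low value. They report only what shows in the picture. A call takes as long as a camera call. They do not tell look-alikes from the thing itself.
- search_frame(camera, target): "point" ([x, y, z] in m, in world coordinates, good to about 4 mm: the middle of the surface that is visible of it).
- pinpoint(camera, target): "point" ([x, y, z] in m, in world coordinates, good to about 4 mm: a listed point, or the origin of a listed thing).
The state is a dict: "clock": time; "joints": joint angles; "dq": joint speeds; "joint_efforts": joint torques, N m; "position": TCP position; "ee_rot": TCP orientation; "force": force on the tool from outside, world axes, zero at the start; "ft_torque": the same for the moment, N m; "width": opening from 0.0 (shut) to 1.0 (fully open).
Only numpy, scipy, OpenCV 4.12 (cv2) and the standard library are available. Lean on these libraries where they do the work, as an engineer would, in place of code of your own. Each camera call takes 0.05 s, during which the arm holds its last target. There are 200 camera calls.

## Working session

There is one attempt and no reset: what is moved stays moved. The work goes in short steps, Python scripts to look and compute and a tool call to move; the robot and the scene stay as the last step left them, time stands still between calls to the robot, and variables do not carry over. Pictures are saved under pics/ and viewed, about 8 in all and at most 12, crops included, and the job is handed in when it is done.

Besides the shell and the picture viewer there is one more tool, called after "Emit:" as name(argument=value, ...) on one line, values as JSON. arm_command: Moves the arm, as the interface text tells. Its arguments: {"type":"object","properties":{"motion":{"type":"array"},"newtons":{"type":"number"}},"required":["motion"]}

```bash
mkdir -p pics
cat > h.py <<'E'
import numpy as np, cv2
from scipy.spatial.transform import Rotation as R
from cell import arm, get_image, search_frame, pinpoint
def shot(cam,fn):
    s=arm.observe(); im=get_image(cam); cv2.imwrite('pics/'+fn,im['frame'][:,:,::-1]); return s,im
def P(*a): print(*[np.round(x,4) if not isinstance(x,str) else x for x in a])
E
python3 - <<'E'
from h import *
s=arm.observe(); print({k:np.round(v,3) for k,v in s.items()})
print(R.from_rotvec(s['ee_rot']).as_matrix().round(3))
ims=[]
for c in ['scene','side']:
    _,im=shot(c,c+'0.png'); ims.append(im['frame'])
    print(c,im['origin'].round(3) if hasattr(im['origin'],'round') else im['origin'])
    for n in ['toolbox','hole','tab_fin','tray_bar','stand','stand_hole','dowel_center','dowel_foot','stout_center','hammer','level_center','tin_center']:
        for d in pinpoint(c,n)[:3]: P(n,d['p'],np.array(d['point']))
E
```

```text
{'clock': np.float64(0.0), 'joints': array([ 1.145,  0.435,  0.025,  1.574, -0.012,  1.134, -0.075]), 'dq': array([-0.001,  0.001, -0.001, -0.   , -0.001,  0.   , -0.001]), 'joint_efforts': array([-0.0000e+00, -6.6785e+01,  9.8500e-01, -3.1446e+01, -6.1000e-02,
        4.3000e-02,  0.0000e+00]), 'position': array([ 0.198, -0.592,  0.404]), 'ee_rot': array([ 0.969,  1.346, -0.968]), 'force': array([0.019, 0.608, 0.811]), 'ft_torque': array([-0.003, -0.002, -0.011]), 'width': np.float64(1.002)}
[[-0.001  0.948  0.317]
 [ 0.001  0.317 -0.948]
 [-1.    -0.    -0.002]]
scene [1.269 0.358 1.025]
toolbox 0.72 [0.6587 0.0328 0.0034]
hole 0.67 [0.6594 0.0321 0.1325]
tab_fin 0.61 [0.6596 0.0298 0.1542]
tab_fin 0.17 [0.5563 0.032  0.0923]
tray_bar 0.69 [0.557  0.035  0.0948]
stand 0.9 [ 0.4723 -0.3138 -0.0022]
stand_hole 0.66 [ 0.4291 -0.3115  0.0605]
stand_hole 0.18 [ 0.4729 -0.3157 -0.0016]
stand_hole 0.16 [ 0.4227 -0.3115  0.0893]
dowel_center 0.74 [ 0.3353 -0.3223  0.1016]
dowel_center 0.71 [ 0.4151 -0.4031  0.1047]
dowel_center 0.62 [0.6572 0.0316 0.0031]
dowel_foot 0.82 [ 3.30e-01 -3.29e-
[... 530 characters left out ...]
-01 3.282e-01 3.000e-04]
stand_hole 0.72 [ 0.4292 -0.3127  0.0618]
stand_hole 0.64 [ 0.4721 -0.3166 -0.0063]
stand_hole 0.62 [ 0.4266 -0.314   0.0956]
dowel_center 0.82 [ 0.4179 -0.4084  0.1036]
dowel_center 0.63 [ 0.6921 -0.3743  0.0225]
dowel_center 0.58 [ 0.4234 -0.3136  0.0971]
dowel_foot 0.86 [ 0.4184 -0.4012  0.0038]
dowel_foot 0.63 [ 0.4258 -0.3149  0.0192]
dowel_foot 0.61 [ 0.338  -0.3263 -0.0023]
stout_center 0.79 [ 0.5189 -0.3187  0.0727]
hammer 0.92 [ 0.4592  0.3242 -0.001 ]
level_center 0.83 [ 0.6913 -0.3707  0.0194]
level_center 0.36 [0.6612 0.0342 0.1344]
level_center 0.15 [ 0.4257 -0.3105  0.0175]
tin_center 0.59 [0.7025 0.3505 0.0466]
tin_center 0.41 [ 0.427  -0.313   0.0615]
```

```bash
ls; python3 -c "
import cv2,numpy as np
a=cv2.imread('pics/scene0.png');b=cv2.imread('pics/side0.png')
print(a.shape)"
```

```text
h.py
pics
(420, 560, 3)
```

View pics/scene0.png

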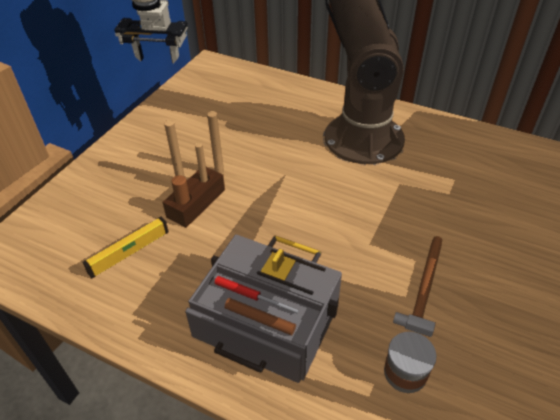

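View pics/side0.png

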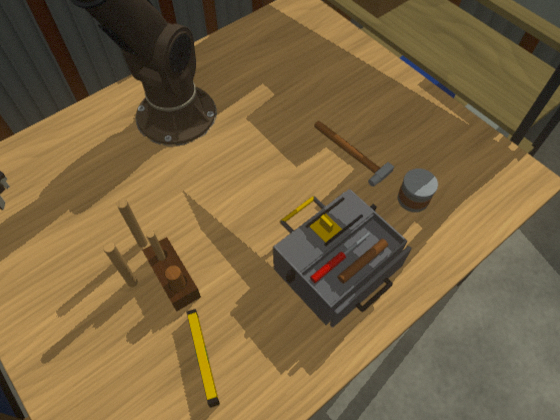

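The toolbox sits at about (300,290) in the scene view, with the tab on its deck at (278,265) and the bar at (297,245). The thin dowel is the short one in the stand at (202,160). Two taller look-alikes stand on the table beside it at (175,150) and (215,140). Next I'll refine the yaws and the dowel position from depth.

```bash
cat >> h.py <<'E'
def cloud(im,s=None):
    K=im['K'];d=im['range_z'];v,u=np.nonzero(d>0);z=d[v,u]
    p=np.c_[(u-K[0,2])/K[0,0]*z,(v-K[1,2])/K[1,1]*z,z]
    if 'origin' in im: w=p@np.array(im['rotation']).T+im['origin']
    else:
        T=np.array(im['tool_from_camera']); w=p@T[:3,:3].T+T[:3,3]
        w=w@R.from_rotvec(s['ee_rot']).as_matrix().T+s['position']
    return w,im['frame'][v,u].astype(int)
def sel(w,c,x,y,z,yellow=False):
    m=(w[:,0]>x[0])&(w[:,0]<x[1])&(w[:,1]>y[0])&(w[:,1]<y[1])&(w[:,2]>z[0])&(w[:,2]<z[1])
    if yellow: m&=(c[:,0]>110)&(c[:,2]<0.4*c[:,0])&(c[:,1]>0.6*c[:,0])
    return w[m]
def rect(p): 
    return cv2.minAreaRect(p[:,:2].astype(np.float32)*1000)
E
python3 - <<'E'
from h import *
for c in ['scene','side']:
    im=get_image(c); w,col=cloud(im)
    p=sel(w,col,(.58,.9),(-.15,.22),(.122,.136)); print(c,'box',len(p),rect(p))
    b=sel(w,col,(.53,.59),(-.05,.12),(.085,.106),True); print('bar',len(b),b.mean(0),np.degrees(np.arctan2(*np.linalg.svd(b[:,:2]-b[:,:2].mean(0))[2][0][::-1])))
    f=sel(w,col,(.6,.72),(-.05,.12),(.145,.19),True); print('fin',len(f),f.mean(0),rect(f),f[:,2].max())
    p=sel(w,col,(.36,.6),(-.39,-.25),(.05,.066)); print('stand',rect(p))
    for nm,x,y in [('dowel',.426,-.313),('d2',.334,-.325),('d3',.416,-.405),('stout',.517,-.318)]:
        q=sel(w,col,(x-.03,x+.03),(y-.03,y+.03),(.09,.3)); print(nm,len(q),q.mean(0).round(4),np.ptp(q,0).round(4),q[:,2].max(), sel(q,None,(0,1),(-1,1),(q[:,2].max()-.004,1)).mean(0).round(4))
E
```

```text
Traceback (most recent call last):
  File "h.py", line 10, in cloud
    if 'origin' in im: w=p@np.array(im['rotation']).T+im['origin']
                         ~~~~~~~~~~~~~~~~~~~~~~~~~~~~^~~~~~~~~~~~~
ValueError: operands could not be broadcast together with shapes (234304,) (3,)
```

```bash
sed -i "s/np.array(im\['rotation'\]).T/R.from_rotvec(im['rotation']).as_matrix().T/" h.py
cat > m.py <<'E'
from h import *
for c in ['scene','side']:
    im=get_image(c); w,col=cloud(im)
    p=sel(w,col,(.58,.9),(-.15,.22),(.122,.136)); print(c,'box',len(p),rect(p))
    b=sel(w,col,(.53,.59),(-.05,.12),(.085,.106),True); print('bar',len(b),b.mean(0),np.degrees(np.arctan2(*np.linalg.svd(b[:,:2]-b[:,:2].mean(0))[2][0][::-1])))
    f=sel(w,col,(.6,.72),(-.05,.12),(.145,.19),True); print('fin',len(f),f.mean(0),rect(f),f[:,2].max())
    p=sel(w,col,(.36,.6),(-.39,-.25),(.05,.066)); print('stand',rect(p))
    for nm,x,y in [('dowel',.426,-.313),('d2',.334,-.325),('d3',.416,-.405),('stout',.517,-.318)]:
        q=sel(w,col,(x-.03,x+.03),(y-.03,y+.03),(.09,.3)); print(nm,len(q),q.mean(0).round(4),np.ptp(q,0).round(4),q[:,2].max(), sel(q,q,(0,1),(-1,1),(q[:,2].max()-.004,1)).mean(0).round(4))
E
python3 m.py
```

```text
scene box 6126 ((722.5875854492188, 34.948219299316406), (222.6619873046875, 294.476806640625), 1.2191616296768188)
bar 215 [0.56171025 0.03221989 0.09974519] 91.88883558167754
fin 87 [0.66235862 0.03329081 0.17061637] ((660.3257446289062, 33.438358306884766), (36.29217529296875, 12.068243026733398), 2.372063159942627) 0.1772453592220813
stand ((470.0704345703125, -336.1534118652344), (116.78153991699219, 173.57598876953125), 83.28771209716797)
dowel 220 [ 0.4304 -0.3088  0.1394] [0.0215 0.0223 0.0904] 0.18070759253311308 [ 0.4262 -0.309   0.1778]
d2 380 [ 0.3407 -0.32    0.1577] [0.0303 0.0303 0.1225] 0.21307237442164007 [ 0.3348 -0.3241  0.2108]
d3 389 [ 0.4222 -0.3989  0.1584] [0.0274 0.0265 0.1223] 0.21309399567638998 [ 0.4183 -0.4034  0.2109]
stout 263 [ 0.5232 -0.3153  0.1157] [0.0407 0.0408 0.0401] 0.1301716344464351 [ 0.5174 -0.3192  0.1273]
side box 4749 ((723.9329223632812, 33.22447204589844), (220.64634704589844, 294.60443115234375), 1.1446561813354492)
bar 170 [0.56247658 0.0315624  0.09937416] -88.14979122219977
fin 55 [0.66060277 0.03337946 0.17188874] ((659.3349609375, 32.882022857666016), (35.95606994628906, 12.014883041381836), 5.756841659545898) 0.1781099364155222
stand ((473.4536437988281, -316.3841552734375), (70.07048034667969, 175.422119140625), 83.5988540649414)
dowel 193 [ 0.4333 -0.3144  0.1442] [0.0223 0.0198 0.0905] 0.18050009210508922 [ 0.4323 -0.3141  0.1777]
d2 357 [ 0.3438 -0.3271  0.1629] [0.0314 0.0249 0.1212] 0.21205916474169728 [ 0.3398 -0.327   0.2094]
d3 387 [ 0.4258 -0.4055  0.1642] [0.0289 0.026  0.1208] 0.21196147620286743 [ 0.4195 -0.4054  0.2094]
stout 279 [ 0.5248 -0.3223  0.1185] [0.0382 0.0367 0.0404] 0.1306472101296492 [ 0.519  -0.321   0.1277]
```

```bash
cat > plan.py <<'E'
from h import *
import sys
def M(a):
    a=np.radians(a);c,s=np.cos(a),np.sin(a)
    return np.array([[0,-s,c],[0,c,s],[-1,0,0.]])
def plan(wps,pos=None,rot=None,step=60,dstep=10):
    """wps: (x,y,z of GRASP POINT, azimuth of tool z). prints tool-frame rows"""
    s=arm.observe(); rt=R.from_rotvec(s['ee_rot']); p=np.array(s['position'])*1000
    P('TCP',s['position'],'az',np.degrees(np.arctan2(*rt.as_matrix()[1::-1,2])),'t',s['clock'],'F',s['force'],'w',s['width'])
    for x,y,z,a in wps:
        t=np.array([x,y,z+.159])*1000; g=R.from_matrix(M(a)); rv=(rt.inv()*g).as_rotvec(degrees=True)
        n=int(max(np.ceil(np.linalg.norm(t-p)/step),np.ceil(np.linalg.norm(rv)/dstep),1))
        d=(t-p)/n
        for i in range(n):
            print([*rt.inv().apply(d).round().astype(int).tolist(),*(rv/n).round(1).tolist()]); rt=rt*R.from_rotvec(rv/n,degrees=True)
        print('--'); p,rt=t,g
E
python3 - <<'E'
from plan import *
plan([(.198,-.592,.305,-71.5),(.660,.033,.22,-88.2),(.660,.033,.161,-88.2)])
E
```

```text
TCP [ 0.1982 -0.5927  0.4047] az -71.5104 t 1.45 F [-0.5146  0.8675 -0.4467] w 1.0018
[-59, 0, -1, -0.0, -0.0, 0.0]
--
[6, 45, -32, 1.2, 0.0, 0.0]
[6, 45, -33, 1.2, 0.0, 0.0]
[6, 44, -34, 1.2, 0.0, 0.0]
[6, 43, -35, 1.2, 0.0, 0.0]
[6, 43, -36, 1.2, 0.0, 0.0]
[6, 42, -36, 1.2, 0.0, 0.0]
[6, 41, -37, 1.2, 0.0, 0.0]
[6, 40, -38, 1.2, 0.0, 0.0]
[6, 40, -39, 1.2, 0.0, 0.0]
[6, 39, -40, 1.2, 0.0, 0.0]
[6, 38, -41, 1.2, 0.0, 0.0]
[6, 37, -41, 1.2, 0.0, 0.0]
[6, 36, -42, 1.2, 0.0, 0.0]
[6, 35, -43, 1.2, 0.0, 0.0]
--
[59, 0, 0, 0.0, 0.0, 0.0]
--
```

Emit:
arm_command(motion=[[60,-59,0,0,0,0,0],[60,6,45,-32,1.2,0,0],[60,6,45,-33,1.2,0,0],[60,6,44,-34,1.2,0,0],[60,6,43,-35,1.2,0,0]])

```text
clock: 2.08
position: [0.3302, -0.4119, 0.4398]
ee_rot: [1.032, 1.312, -1.032]
force: [0.6, 0.2, -0.4]
width: 0.656
```

Emit:
arm_command(motion=[[60,6,43,-36,1.2,0,0],[60,6,42,-36,1.2,0,0],[60,6,41,-37,1.2,0,0],[60,6,40,-38,1.2,0,0],[60,6,40,-39,1.2,0,0]])

```text
clock: 2.7
position: [0.4958, -0.1892, 0.4098]
ee_rot: [1.111, 1.268, -1.11]
force: [0.9, -0.5, 0.2]
width: 0.651
```

Emit:
arm_command(motion=[[60,6,39,-40,1.2,0,0],[60,6,38,-41,1.2,0,0],[60,6,37,-41,1.2,0,0],[60,6,36,-42,1.2,0,0],[60,6,35,-43,1.2,0,0]])

```text
clock: 3.32
position: [0.6612, 0.034, 0.3796]
ee_rot: [1.188, 1.222, -1.188]
force: [1.4, -0.4, 0.0]
width: 0.654
```

Run:
```python
from plan import *
plan([(.660,.033,.161,-88.2)])
s,im=shot('wrist','w1.png'); w,c=cloud(im,s)
f=sel(w,c,(.6,.72),(-.05,.12),(.16,.19),True); print('fin',len(f),f.mean(0),rect(f),f[:,2].max())
```

```text
TCP [0.6612 0.034  0.3796] az -88.3719 t 3.325 F [ 1.4078 -0.3664  0.0164] w 0.6538
[60, -1, 1, -0.2, 0.0, -0.0]
--
fin 673 [0.66276272 0.03279939 0.17100206] ((659.9972534179688, 33.56468200683594), (33.48295974731445, 11.481411933898926), 1.5879781246185303) 0.17427654849765015
```

View pics/w1.png

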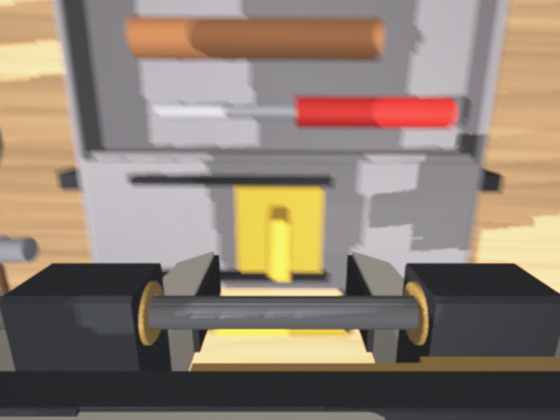

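The wrist view shows the fin at (280,245), centred between the fingers. I'll go down, grip it and slide.

Emit:
arm_command(motion=[[60,30,-1,0,0,0,0],[60,28,0,1,0,0,0],[8,0,0,0,0,0,0],[8,0,0,0,0,0,0],[8,0,0,0,0,0,0]], newtons=15)

```text
clock: 4.0
position: [0.6597, 0.0316, 0.3233]
ee_rot: [1.189, 1.221, -1.186]
force: [1.3, -0.3, 0.4]
width: 0.379
```

Emit:
arm_command(motion=[[8,0,0,0,0,0,0],[8,0,0,-15,0,0,0],[8,0,0,-15,0,0,0],[8,0,0,-15,0,0,0],[8,0,0,-11,0,0,0]])

```text
clock: 4.62
position: [0.6578, 0.0893, 0.3223]
ee_rot: [1.188, 1.223, -1.185]
force: [3.9, -1.9, 5.7]
width: 0.13
```

Run:
```python
from plan import *
plan([])
```

```text
TCP [0.6578 0.0893 0.3223] az -88.2431 t 4.625 F [ 3.9009 -1.9414  5.7255] w 0.13
```

Emit:
arm_command(motion=[[8,0,0,-3,0,0,0],[8,0,0,0,0,0,0],[50,0,0,0,0,0,0],[50,0,0,0,0,0,0],[60,-40,0,0,0,0,0]])

```text
clock: 5.25
position: [0.6561, 0.0899, 0.3582]
ee_rot: [1.182, 1.228, -1.194]
force: [0.3, -0.1, 0.7]
width: 0.411
```

Emit:
arm_command(motion=[[60,-50,0,0,0,0,0],[60,0,-20,45,0,0,0],[60,0,0,0,0,0,0]])

```text
clock: 5.62
position: [0.6379, 0.0404, 0.4118]
ee_rot: [1.189, 1.219, -1.194]
force: [-0.4, -0.6, -1.0]
width: 0.653
```

Run:
```python
from plan import *
s,im=shot('wrist','w2.png'); w,c=cloud(im,s)
for d in pinpoint('wrist','hole')[:2]+pinpoint('wrist','tab_fin')[:2]: P(d['p'],d['point'])
f=sel(w,c,(.6,.72),(-.05,.15),(.16,.19),True); print('fin',rect(f))
# pad: deep pixels near hole
q=sel(w,c,(.63,.69),(.0,.06),(.09,.120)); print('hole depth',len(q),q.mean(0),cv2.minEnclosingCircle((q[:,:2]*1000).astype(np.float32)))
plan([(.56,-.2,.26,-60),(.428,-.313,.26,-45),(.428,-.313,.155,-45)])
```

```text
0.96 [0.6645 0.0341 0.1288]
0.56 [0.6545 0.0917 0.1502]
fin ((657.1807250976562, 90.89107513427734), (35.47181701660156, 12.471672058105469), 1.154016375541687)
hole depth 1072 [0.65717637 0.0321827  0.10829728] ((655.8709716796875, 31.856243133544922), 16.58039093017578)
TCP [0.6386 0.0453 0.4111] az -88.3026 t 5.775 F [0.139  0.4237 0.0642] w 0.653
[-2, -17, 49, -5.7, -0.0, 0.0]
[-2, -22, 47, -5.7, -0.0, 0.0]
[-2, -26, 44, -5.7, -0.0, 0.0]
[-2, -31, 41, -5.7, -0.0, 0.0]
[-2, -35, 38, -5.7, -0.0, 0.0]
--
[0, -57, 11, -5.0, 0.0, 0.0]
[0, -58, 6, -5.0, 0.0, 0.0]
[0, -58, 1, -5.0, 0.0, 0.0]
--
[53, 0, 0, 0.0, 0.0, 0.0]
[53, 0, 0, 0.0, 0.0, 0.0]
--
```

View pics/w2.png

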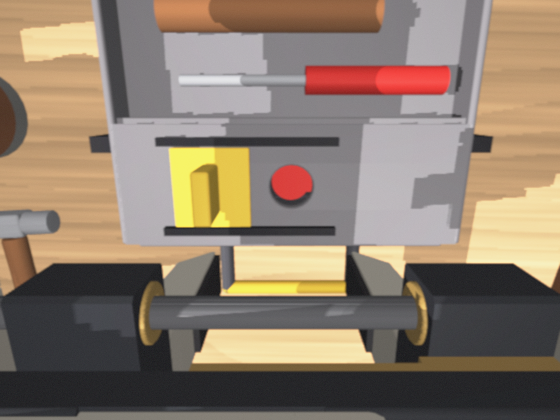

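Picture 4 shows the tab aside on the left and the red latch pad in view at (292,183), so the hole is clear. On to the dowel.

Emit:
arm_command(motion=[[60,-6,-17,49,-5.7,0,0],[60,-6,-22,47,-5.7,0,0],[60,-6,-26,44,-5.7,0,0],[60,-6,-31,41,-5.7,0,0],[60,-6,-35,38,-5.7,0,0]])

```text
clock: 6.4
position: [0.5598, -0.2008, 0.4414]
ee_rot: [0.809, 1.416, -0.809]
force: [0.4, -0.5, -0.6]
width: 0.652
```

Emit:
arm_command(motion=[[60,0,-57,11,-5,0,0],[60,0,-58,6,-5,0,0],[60,0,-58,1,-5,0,0],[60,0,0,0,0,0,0],[60,0,0,0,0,0,0]])

```text
clock: 7.02
position: [0.4294, -0.3143, 0.4415]
ee_rot: [0.612, 1.483, -0.61]
force: [-0.1, 0.2, 0.3]
width: 0.653
```

Run:
```python
from plan import *
s,im=shot('wrist','w3.png'); w,c=cloud(im,s)
for n in ['dowel_center','stand_hole']:
  for d in pinpoint('wrist',n)[:3]: P(n,d['p'],d['point'])
for nm,x,y,z in [('dowel',.428,-.312,.155),('d2',.336,-.325,.19),('d3',.416,-.405,.19),('stout',.518,-.32,.11)]:
    q=sel(w,c,(x-.035,x+.035),(y-.035,y+.035),(z,.3))
    if len(q)>5: t=q[q[:,2]>np.percentile(q[:,2],95)-.006]; print(nm,len(t),t[:,2].max(),cv2.minEnclosingCircle((t[:,:2]*1000).astype(np.float32)))
plan([(.428,-.313,.155,-45)])
```

```text
dowel_center 0.91 [ 0.3314 -0.3199  0.1018]
dowel_center 0.73 [ 0.4276 -0.3117  0.0988]
dowel_center 0.56 [ 0.4194 -0.4081  0.1033]
stand_hole 0.68 [ 0.4266 -0.3109  0.0611]
dowel 636 0.2999926574465238 ((434.6712646484375, -305.23919677734375), 39.88886260986328)
d2 185 0.2100052755200367 ((335.55718994140625, -331.75128173828125), 10.527933120727539)
d3 368 0.2102438046144481 ((410.34613037109375, -404.16754150390625), 10.853684425354004)
stout 1743 0.12755164304483047 ((516.6302490234375, -321.02410888671875), 18.941871643066406)
TCP [ 0.43   -0.3138  0.4415] az -44.6434 t 7.175 F [0.1088 0.1526 0.1077] w 0.6583
[43, 0, -1, 0.1, -0.0, -0.0]
[43, 0, -1, 0.1, -0.0, -0.0]
[43, 0, -1, 0.1, -0.0, -0.0]
--
```

View pics/w3.png

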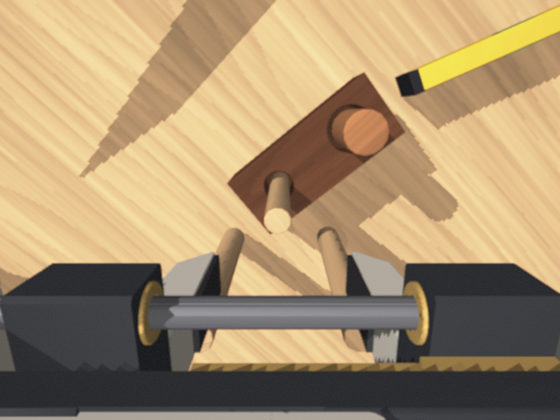

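Picture 5 shows the dowel top at (278,220), with the look-alikes at (235,240) and (330,240) behind the hand plane. The stout peg is at (362,130). I'll isolate the dowel top.

Run:
```python
from plan import *
s=arm.observe(); im=get_image('wrist'); w,c=cloud(im,s)
for a,b in [(.12,.14),(.14,.165),(.171,.185)]:
    q=sel(w,c,(.40,.455),(-.34,-.285),(a,b)); print(len(q),q.mean(0),cv2.minEnclosingCircle((q[:,:2]*1000).astype(np.float32)))
q=sel(w,c,(.37,.6),(-.4,-.24),(.055,.064)); print('stand',rect(q))
P(s['position'])
```

```text
121 [ 0.43102583 -0.30777594  0.13022345] ((427.28961181640625, -311.1596374511719), 9.526287078857422)
184 [ 0.43112386 -0.30759937  0.15280741] ((427.08758544921875, -311.3330383300781), 9.671442031860352)
585 [ 0.42597256 -0.31243812  0.17527608] ((425.5286865234375, -312.7633972167969), 9.88038158416748)
stand ((468.6223449707031, -342.7032775878906), (123.44171142578125, 170.37823486328125), 83.79693603515625)
[ 0.43   -0.3138  0.4415]
```

Emit:
arm_command(motion=[[60,42,-1,-4,0,0,0],[60,45,0,0,0,0,0],[60,40,0,0,0,0,0],[60,0,0,0,0,0,0],[15,0,0,0,0,0,0]], newtons=40)

```text
clock: 7.85
position: [0.426, -0.313, 0.316]
ee_rot: [0.611, 1.482, -0.611]
force: [1.4, 0.3, -0.6]
width: 0.584
```

Emit:
arm_command(motion=[[15,0,0,0,0,0,0],[15,0,0,0,0,0,0],[15,0,0,0,0,0,0],[15,-15,0,0,0,0,0],[15,0,0,0,0,0,0]])

```text
clock: 8.48
position: [0.4255, -0.3134, 0.3313]
ee_rot: [0.611, 1.48, -0.612]
force: [-0.2, 0.4, -0.3]
width: 0.211
```

Run:
```python
from plan import *
plan([(.4255,-.3134,.341,-45),(.6585,.0318,.33,-88)])
```

```text
TCP [ 0.4255 -0.3134  0.3313] az -44.8178 t 8.475 F [-0.1838  0.391  -0.2881] w 0.2106
[-56, 0, 0, 0.1, 0.1, -0.0]
[-56, 0, 0, 0.1, 0.1, -0.0]
[-56, 0, 0, 0.1, 0.1, -0.0]
--
[2, 58, -11, 6.1, 0.0, 0.0]
[2, 57, -18, 6.1, 0.0, 0.0]
[2, 55, -24, 6.1, 0.0, 0.0]
[2, 52, -29, 6.1, 0.0, 0.0]
[2, 48, -35, 6.1, 0.0, 0.0]
[2, 44, -40, 6.1, 0.0, 0.0]
[2, 40, -44, 6.1, 0.0, 0.0]
--
```

Emit:
arm_command(motion=[[15,-56,0,0,0,0,0],[15,-56,0,0,0,0,0],[15,-56,0,0,0,0,0],[15,2,58,-11,6.1,0,0],[15,2,57,-18,6.1,0,0]])

```text
clock: 9.1
position: [0.4913, -0.2138, 0.4948]
ee_rot: [0.78, 1.424, -0.78]
force: [0.8, -0.4, -0.6]
width: 0.213
```

Emit:
arm_command(motion=[[15,2,55,-24,6.1,0,0],[15,2,52,-29,6.1,0,0],[15,2,48,-35,6.1,0,0],[15,2,44,-40,6.1,0,0],[15,2,40,-44,6.1,0,0]])

```text
clock: 9.72
position: [0.656, 0.0357, 0.4837]
ee_rot: [1.18, 1.227, -1.18]
force: [0.2, -0.7, -0.8]
width: 0.208
```

Emit:
arm_command(motion=[[15,10,0,0,0,0,0],[15,0,0,0,0,0,0],[15,0,0,0,0,0,0]])

```text
clock: 10.1
position: [0.6549, 0.0326, 0.4742]
ee_rot: [1.178, 1.228, -1.179]
force: [0.4, 0.3, -0.4]
width: 0.212
```

Run:
```python
from plan import *
plan([(.6585,.0318,.30,-88.2)])
s,im=shot('wrist','w4.png'); w,c=cloud(im,s)
for n in ['hole','dowel_foot']:
  for d in pinpoint('wrist',n)[:2]: P(n,d['p'],d['point'])
m=(c[:,0]>120)&(c[:,1]<70)&(c[:,2]<70); q=sel(w[m],c[m],(.63,.69),(.0,.065),(.09,.120)); print('pad',len(q),q.mean(0),cv2.minEnclosingCircle((q[:,:2]*1000).astype(np.float32)))
for a,b in [(.16,.19),(.19,.22),(.22,.26)]:
    q=sel(w,c,(.63,.69),(.005,.06),(a,b)); 
    if len(q): print('dowel',len(q),q.mean(0),cv2.minEnclosingCircle((q[:,:2]*1000).astype(np.float32)),q[:,2].min())
for cam in ['scene','side']:
  im=get_image(cam); cv2.imwrite(f'pics/{cam}1.png',cv2.resize(im['frame'][180:400,200:440,::-1],None,fx=2,fy=2)); w,c=cloud(im)
  m=(c[:,0]>120)&(c[:,1]<70)&(c[:,2]<70); q=sel(w[m],c[m],(.63,.69),(.0,.065),(.09,.122)); print(cam,'pad',len(q),q.mean(0) if len(q) else '')
  for a,b in [(.18,.21),(.21,.24),(.24,.28)]:
    q=sel(w,c,(.63,.69),(.005,.06),(a,b)); 
    if len(q): print('dowel',len(q),q.mean(0),np.ptp(q,0),q[:,2].min())
```

```text
TCP [0.6549 0.0326 0.4742] az -87.6158 t 10.1 F [ 0.3882  0.3481 -0.4187] w 0.2118
[15, 4, 1, 0.6, 0.1, -0.0]
--
hole 0.69 [0.6617 0.0359 0.129 ]
dowel_foot 0.6 [0.6569 0.0332 0.1674]
pad 511 [0.65904015 0.0326342  0.10834139] ((654.9496459960938, 32.05751419067383), 16.080917358398438)
dowel 132 [0.66423006 0.03176397 0.18088494] ((658.9945678710938, 31.546844482421875), 9.599518775939941) 0.17044160794354873
dowel 260 [0.66416205 0.03174712 0.20586879] ((659.0359497070312, 31.646053314208984), 9.617547988891602) 0.19004667020427196
dowel 547 [0.66416001 0.03210441 0.24162498] ((658.7660522460938, 31.74411392211914), 9.7019624710083) 0.22002455872094395
scene pad 45 [0.6517962  0.02826556 0.1086011 ]
dowel 84 [0.66318614 0.03538708 0.19440321] [0.01455986 0.01754357 0.02947158] 0.1801815630691881
dowel 85 [0.66391029 0.03583359 0.22492344] [0.01342566 0.01586959 0.02870763] 0.21019375116699357
dowel 138 [0.66330579 0.03539398 0.26028628] [0.01487873 0.01980889 0.03955586] 0.24034580098162728
side pad 36 [0.65648311 0.03793466 0.10810067]
dowel 55 [0.66305933 0.02615337 0.19556657] [0.01771096 0.01715303 0.02970632] 0.18024307739683743
dowel 57 [0.6628432  0.02598067 0.22478944] [0.01717102 0.01772227 0.02858799] 0.21046713511664517
dowel 83 [0.66319261 0.02626351 0.25949243] [0.01853092 0.01729473 0.03923131] 0.24011391607656762
```

View pics/w4.png

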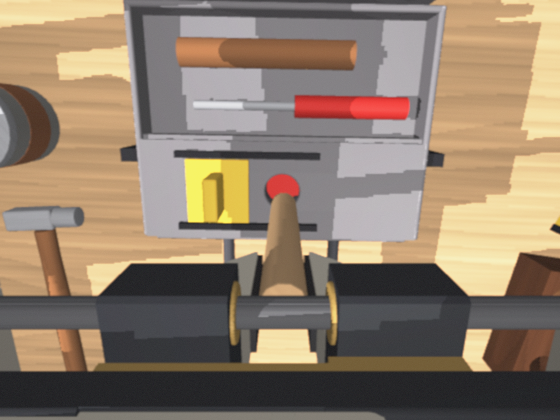

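Picture 6 shows the dowel hanging just over the red pad at (282,187). Depth agrees to within about 1–2 mm, so I'll insert it.

Emit:
arm_command(motion=[[15,25,1,0,0,0,0],[15,20,0,0,0,0,0],[15,10,0,0,0,0,0],[15,5,0,0,0,0,0],[15,0,0,0,0,0,0]])

```text
clock: 10.98
position: [0.6563, 0.0342, 0.4141]
ee_rot: [1.177, 1.229, -1.177]
force: [0.5, 0.3, -1.4]
width: 0.211
```

Emit:
arm_command(motion=[[15,5,0,0,0,0,0],[15,5,0,0,0,0,0],[15,5,0,0,0,0,0],[15,3,0,0,0,0,0],[15,0,0,0,0,0,0]])

```text
clock: 11.6
position: [0.6566, 0.0344, 0.3971]
ee_rot: [1.179, 1.227, -1.175]
force: [-0.0, -0.6, 8.2]
width: 0.207
```

Run:
```python
from plan import *
plan([])
for cam in ['scene','side']:
  im=get_image(cam)
  for d in pinpoint(cam,'tray_bar')[:1]: P(d['p'],d['point'])
```

```text
TCP [0.6566 0.0344 0.3971] az -87.5147 t 11.6 F [-0.0312 -0.5922  8.2417] w 0.2071
0.77 [0.5269 0.0321 0.0931]
0.83 [0.5255 0.0303 0.0949]
```

The tray is ajar: the bar moved from x=0.556 to 0.526. Now I'll put the dowel back.

Run:
```python
from plan import *
plan([(.6566,.034,.336,-87.5),(.4257,-.3132,.336,-45)])
```

```text
TCP [0.6566 0.0344 0.3973] az -87.5131 t 11.8 F [ 1.200e-03 -5.640e-01  8.073e+00] w 0.2112
[-49, 0, 0, -0.0, -0.0, -0.1]
[-49, 0, 0, -0.0, -0.0, -0.1]
--
[0, -35, 48, -6.1, 0.0, 0.0]
[0, -40, 44, -6.1, 0.0, 0.0]
[0, -44, 40, -6.1, 0.0, 0.0]
[0, -48, 35, -6.1, 0.0, 0.0]
[0, -52, 29, -6.1, 0.0, 0.0]
[0, -55, 24, -6.1, 0.0, 0.0]
[0, -57, 18, -6.1, 0.0, 0.0]
--
```

Emit:
arm_command(motion=[[15,-49,0,0,0,0,0],[15,-49,0,0,0,0,0],[15,0,0,0,0,0,0],[15,0,-35,48,-6.1,0,0],[15,0,-40,44,-6.1,0,0]])

```text
clock: 12.42
position: [0.5894, -0.0654, 0.4926]
ee_rot: [1.014, 1.322, -1.015]
force: [0.7, -1.9, -0.0]
width: 0.207
```

Emit:
arm_command(motion=[[15,0,-44,40,-6.1,0,0],[15,0,-48,35,-6.1,0,0],[15,0,-52,29,-6.1,0,0],[15,0,-55,24,-6.1,0,0],[15,0,-57,18,-6.1,0,0]])

```text
clock: 13.05
position: [0.4247, -0.315, 0.4932]
ee_rot: [0.609, 1.484, -0.609]
force: [0.6, -1.3, -0.5]
width: 0.211
```

Emit:
arm_command(motion=[[15,40,0,0,0,0,0],[15,0,0,0,0,0,0],[15,0,0,0,0,0,0]])

```text
clock: 13.42
position: [0.4269, -0.3129, 0.4545]
ee_rot: [0.61, 1.483, -0.61]
force: [0.5, -0.3, 0.2]
width: 0.21
```

Run:
```python
from plan import *
plan([(.4257,-.3132,.27,-45)])
s,im=shot('wrist','w5.png'); w,c=cloud(im,s)
for n in ['stand_hole','dowel_foot']:
  for d in pinpoint('wrist',n)[:3]: P(n,d['p'],d['point'])
for a,b in [(.14,.18),(.18,.21)]:
    q=sel(w,c,(.40,.455),(-.34,-.285),(a,b)); 
    if len(q): print('dowel',len(q),q.mean(0),cv2.minEnclosingCircle((q[:,:2]*1000).astype(np.float32)),q[:,2].min())
q=sel(w,c,(.40,.46),(-.345,-.28),(.0,.052)); print('hole',len(q),cv2.minEnclosingCircle((q[:,:2]*1000).astype(np.float32)))
```

```text
TCP [ 0.4269 -0.3129  0.4545] az -44.7207 t 13.425 F [ 0.5473 -0.2818  0.2376] w 0.21
[25, -1, -1, 0.3, 0.0, -0.0]
--
stand_hole 0.81 [ 0.4274 -0.3117  0.0606]
dowel_foot 0.9 [ 0.4292 -0.3105  0.1467]
dowel_foot 0.85 [ 0.3319 -0.3245  0.0015]
dowel_foot 0.79 [ 0.418  -0.4001  0.0024]
dowel 207 [ 0.43353003 -0.30708848  0.16629997] ((429.9387512207031, -310.89788818359375), 9.644464492797852) 0.15064939074914385
dowel 298 [ 0.43357156 -0.30713684  0.19579266] ((429.9361267089844, -310.76641845703125), 9.62951374053955) 0.1800169193316673
hole 554 ((425.69366455078125, -312.2756652832031), 14.910544395446777)
```

View pics/w5.png

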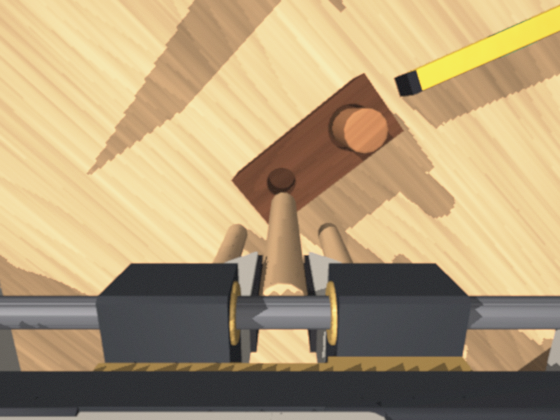

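Picture 7 shows the dowel vertical and just short of the stand hole at (280,180). It needs a shift of about 3 mm in tool −y before it goes down.

Emit:
arm_command(motion=[[15,40,-3,-1,0,0,0],[15,38,0,0,0,0,0],[15,20,0,0,0,0,0],[15,20,0,0,0,0,0],[15,10,0,0,0,0,0]])

```text
clock: 14.2
position: [0.4238, -0.3148, 0.3255]
ee_rot: [0.611, 1.483, -0.611]
force: [0.4, -0.3, -0.3]
width: 0.212
```

Emit:
arm_command(motion=[[15,7,0,0,0,0,0],[15,0,0,0,0,0,0]])

```text
clock: 14.45
position: [0.4244, -0.3154, 0.3201]
ee_rot: [0.61, 1.48, -0.611]
force: [0.5, 0.1, 3.2]
width: 0.211
```

Emit:
arm_command(motion=[[40,0,0,0,0,0,0],[45,0,0,0,0,0,0],[60,0,0,0,0,0,0],[60,-40,0,0,0,0,0],[60,-60,0,0,0,0,0]])

```text
clock: 15.08
position: [0.4228, -0.3149, 0.4184]
ee_rot: [0.612, 1.487, -0.611]
force: [0.6, -0.8, 0.5]
width: 0.648
```

Run:
```python
from plan import *
for cam in ['scene','side']:
  im=get_image(cam); w,col=cloud(im)
  q=sel(w,col,(.395,.455),(-.345,-.28),(.09,.2)); print('dowel',len(q),q.mean(0).round(4),np.ptp(q,0).round(4),q[:,2].max())
  for a in (.08,.11,.14): t=sel(q,q,(0,1),(-1,1),(a,a+.03)); print(t.mean(0).round(4))
  b=sel(w,col,(.48,.59),(-.05,.12),(.085,.106),True); print('bar',len(b),b.mean(0))
plan([(.55,-.1,.25,-20),(.526,.031,.21,1.8),(.526,.031,.100,1.8)])
```

```text
dowel 220 [ 0.4313 -0.311   0.1394] [0.0253 0.0211 0.0887] 0.1789419590432314
[ 0.432  -0.3107  0.0996]
[ 0.4317 -0.3102  0.1245]
[ 0.4325 -0.3105  0.1547]
bar 216 [0.53075282 0.0313229  0.09980458]
dowel 194 [ 0.4338 -0.3165  0.1437] [0.0208 0.0196 0.0872] 0.17825233397973428
[ 0.4351 -0.3171  0.1006]
[ 0.4358 -0.3169  0.1256]
[ 0.4353 -0.3168  0.1558]
bar 162 [0.53145223 0.0317478  0.0992748 ]
TCP [ 0.4249 -0.3155  0.4248] az -44.8115 t 15.175 F [ 0.5287 -0.0857  0.7427] w 0.6512
[3, 48, -13, -5.0, 0.1, 0.0]
[3, 49, -8, -5.0, 0.1, 0.0]
[3, 50, -4, -5.0, 0.1, 0.0]
[3, 50, 0, -5.0, 0.1, 0.0]
[3, 50, 4, -5.0, 0.1, 0.0]
--
[13, 38, -22, -7.3, 0.0, 0.0]
[13, 41, -17, -7.3, 0.0, 0.0]
[13, 43, -12, -7.3, 0.0, 0.0]
--
[55, 0, 0, 0.0, 0.0, 0.0]
[55, 0, 0, 0.0, 0.0, 0.0]
--
```

The dowel is upright in its hole again, with its top at 0.178 as it was at the start. Now the bar.

Emit:
arm_command(motion=[[45,0,48,-13,-5,0,0],[45,0,49,-8,-5,0,0],[45,0,50,-4,-5,0,0],[45,4,50,0,-5,0,0],[45,6,50,4,-5,0,0]])

```text
clock: 15.8
position: [0.5485, -0.0973, 0.4086]
ee_rot: [0.269, 1.554, -0.269]
force: [0.5, 0.0, 0.2]
width: 0.488
```

Emit:
arm_command(motion=[[45,13,38,-22,-7.3,0,0],[45,13,41,-17,-7.3,0,0],[45,13,43,-12,-7.3,0,0],[45,0,0,0,0,0,0],[45,0,0,0,0,0,0]])

```text
clock: 16.42
position: [0.5245, 0.0316, 0.3696]
ee_rot: [-0.028, 1.571, 0.027]
force: [0.6, -0.8, -0.2]
width: 0.488
```

Run:
```python
from plan import *
s,im=shot('wrist','w6.png'); w,c=cloud(im,s)
b=sel(w,c,(.48,.59),(-.03,.1),(.085,.108),True); print('bar',len(b),b.mean(0),rect(b),b[:,2].max())
plan([(.527,.031,.100,1.8)])
```

```text
bar 2127 [0.52790545 0.03352598 0.1005756 ] ((528.4256591796875, 32.27522659301758), (11.06535816192627, 114.86248779296875), 1.8075734376907349) 0.10379965644273653
TCP [0.5246 0.031  0.3697] az 1.9599 t 16.475 F [ 0.1263 -0.361  -0.0828] w 0.4913
[55, 0, 1, 0.1, 0.0, 0.0]
[55, 0, 1, 0.1, 0.0, 0.0]
--
```

View pics/w6.png

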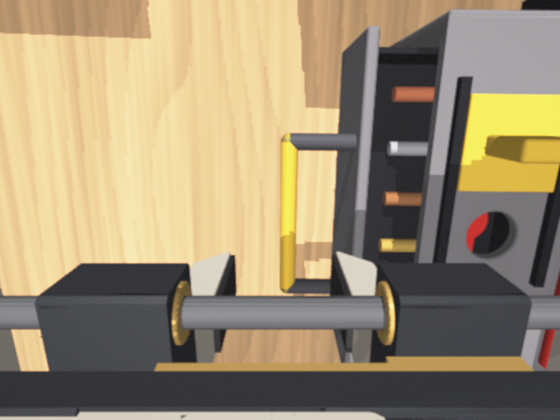

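Picture 8 shows the bar at column 289, about 3 mm towards the panel from the jaw centre. I'll narrow the jaws and go down.

Emit:
arm_command(motion=[[34,40,0,3,0,0,0],[34,30,0,0,0,0,0],[34,25,0,0,0,0,0],[34,16,0,0,0,0,0],[8,0,0,0,0,0,0]], newtons=20)

```text
clock: 17.1
position: [0.5273, 0.0314, 0.258]
ee_rot: [-0.028, 1.572, 0.027]
force: [0.5, 0.0, -0.0]
width: 0.308
```

Emit:
arm_command(motion=[[8,0,0,0,0,0,0],[8,0,0,0,0,0,0],[8,0,0,-20,0,0,0],[8,0,0,-20,0,0,0],[8,0,0,-15,0,0,0]])

```text
clock: 17.73
position: [0.4725, 0.0308, 0.2597]
ee_rot: [-0.028, 1.568, 0.029]
force: [3.5, 4.0, 2.0]
width: 0.124
```

Emit:
arm_command(motion=[[8,0,0,-10,0,0,0],[8,0,0,-6,0,0,0],[8,0,0,-2,0,0,0],[8,0,0,0,0,0,0]])

```text
clock: 18.23
position: [0.4584, 0.0301, 0.2598]
ee_rot: [-0.026, 1.56, 0.031]
force: [18.7, 2.9, -13.9]
width: 0.124
```

Emit:
arm_command(motion=[[8,0,0,2,0,0,0],[30,0,0,0,0,0,0],[34,0,0,0,0,0,0],[34,0,0,0,0,0,0],[34,-20,0,0,0,0,0]])

```text
clock: 18.85
position: [0.4554, 0.0293, 0.2778]
ee_rot: [-0.029, 1.574, 0.028]
force: [0.6, -0.1, -0.2]
width: 0.371
```

Emit:
arm_command(motion=[[34,-45,0,0,0,0,0],[34,-50,0,0,0,0,0],[34,-30,0,0,0,0,0],[34,0,0,0,0,0,0]])

```text
clock: 19.35
position: [0.4566, 0.0298, 0.4056]
ee_rot: [-0.029, 1.567, 0.028]
force: [-0.2, -0.1, -1.3]
width: 0.369
```

```bash
sed -i 's/(.53,.59),(-.05/(.42,.59),(-.05/; s/(-.05,.12),(.145/(-.05,.16),(.145/' m.py; python3 m.py
python3 - <<'E'
from plan import *
plan([])
for cam in ['scene','side']:
  shot(cam,cam+'2.png')
  for n in ['tray_bar','tab_fin','stout_center','hammer','level_center','tin_center']:
    for d in pinpoint(cam,n)[:1]: P(n,d['p'],d['point'])
a=[cv2.resize(cv2.imread(f'pics/{c}2.png'),(400,300)) for c in ('scene','side')]; cv2.imwrite('pics/end.png',np.hstack(a))
E
```

```text
scene box 6019 ((722.3412475585938, 34.885093688964844), (223.28546142578125, 293.6904296875), 0.9135207533836365)
bar 195 [0.46298577 0.03016823 0.09948074] 91.85897662323599
fin 139 [0.66301568 0.09191178 0.16480855] ((659.2310180664062, 91.10448455810547), (37.02120590209961, 12.474675178527832), 1.5762273073196411) 0.17660354800696287
stand ((491.3673095703125, -317.7620544433594), (75.72832489013672, 216.95211791992188), 83.58116149902344)
dowel 219 [ 0.4312 -0.311   0.1394] [0.022  0.0205 0.09  ] 0.1801591543238671 [ 0.4298 -0.314   0.1779]
d2 380 [ 0.3405 -0.32    0.1579] [0.0324 0.029  0.1216] 0.21237191162297708 [ 0.3351 -0.3243  0.2097]
d3 390 [ 0.4224 -0.3988  0.158 ] [0.0277 0.0286 0.1238] 0.2138397056514938 [ 0.4183 -0.4016  0.2114]
stout 263 [ 0.5235 -0.315   0.1157] [0.039  0.0401 0.0402] 0.1302900993189695 [ 0.5196 -0.3192  0.1277]
side box 4667 ((724.4638671875, 33.06282043457031), (220.48715209960938, 293.4515380859375), 1.4998682737350464)
bar 158 [0.46404183 0.02702852 0.09982797] -88.75893373278303
fin 64 [0.65954929 0.08997505 0.17077691] ((659.9932861328125, 90
[... 477 characters left out ...]
4980828782 [ 0.42   -0.4054  0.2094]
stout 274 [ 0.5246 -0.3224  0.1187] [0.0384 0.0372 0.0392] 0.1295233637608666 [ 0.522  -0.322   0.1268]
TCP [0.4559 0.0294 0.4032] az 2.0722 t 19.45 F [-0.3411 -0.0396 -0.0714] w 0.3717
tray_bar 0.56 [0.4573 0.0296 0.0943]
tab_fin 0.87 [0.6589 0.0885 0.1515]
stout_center 0.93 [ 0.5185 -0.3207  0.0687]
hammer 0.98 [0.4608 0.3292 0.0008]
level_center 0.58 [ 0.6913 -0.372   0.0209]
tin_center 0.97 [0.7033 0.3528 0.0443]
tray_bar 0.7 [0.456  0.0273 0.0943]
tab_fin 0.87 [0.6502 0.0904 0.1543]
stout_center 0.81 [ 0.5204 -0.3213  0.0729]
hammer 0.64 [4.605e-01 3.274e-01 1.000e-04]
level_center 0.82 [ 0.6922 -0.3727  0.0231]
tin_center 0.79 [0.6979 0.3522 0.0432]
```

View pics/end.png

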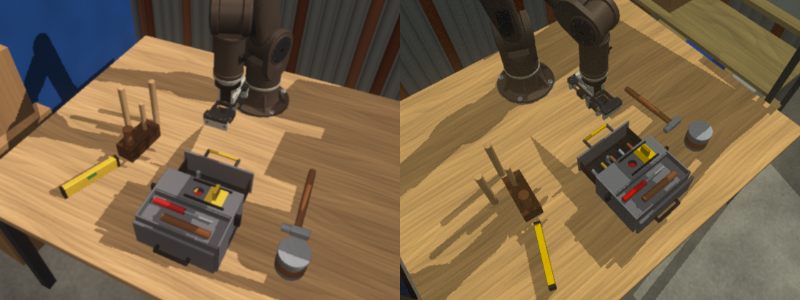

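Picture 9 shows the tray out, the tab aside, the dowel in the stand and the arm clear of everything. The bar has travelled 98–99 mm in both cameras, so I'm handing it in.

```bash
python3 -c "
from h import *
print(arm.sign_off())"
```

```text
the job is handed in; nothing more can be done
None
```

I carried out all four steps in order and handed the job in at about 19.5 s of the 66 s allowed. The hand-in reports no verdict, so the results below are my own last measurements.

| Step | What I did | Last check |
|---|---|---|
| Tab | Slid it aside by its fin | Fin moved about 57 mm. Its start position (0–8 mm) is unknown, so the tab reads at least 57 mm against the 48 mm needed |
| Latch | Pushed the thin dowel down through the hole at about 8 N | Tray sprang out about 30 mm |
| Dowel | Put it back upright in its own hole in the stand and let go | Top at the same height as at the start, no measurable lean, about 3 N on the floor of the hole just before release |
| Tray | Pulled it out by the bar to the stop (about 19 N), let go and raised the arm clear | Bar travel 98–99 mm in both cameras; 92 mm needed |

The stout peg, hammer, level and tin read within about 5 mm of where they began, which is about the networks' error. The wrist force was near zero at hand-in.

Two readings disagreed slightly, neither by enough to matter:
- **Dowel grip:** it slipped about 4 mm in the fingers while pressing the latch.
- **Fin position:** one network reading put the fin's x about 9 mm off, while depth in both cameras agreed within 1 mm.

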